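# Stand the tipped bottle in its rack, close the guard three clicks and hold

### The arm

A 6-joint arm with a two-finger parallel gripper is mounted at the origin on a cart in front of the work surface, level with it; the furniture and walls round the work are solid. World frame = base frame: x ahead of the robot, y to its left, z up, the work surface at z = 0. Lengths are in mm, angles in rad, forces in N, time in s.
With the tool pointing down it reaches from about 275 to 1000 mm from the base axis. Payload 8.4 kg.
Tool frame: the origin (TCP) lies at the very end of the fingers, on their centre line; the grasp point (between the pads) lies 19 mm behind it; z points along the fingers, x is the direction in which the jaws open and shut, and the axes are right-handed (so a half turn about z gives the same grasp; the last joint's range is limited). The gripper opens to 85 mm and grips with 20 to 120 N. Pads are 22 mm wide; open, the fingers measure 114 mm over their backs; the gripper's body (76 mm by 85 mm) begins 54 mm behind the grasp point. The pads swing forward as they close: fully open they stand 13 mm farther back than shut.
Start: joints at [-1.245, 0.353, 1.633, -0, 1.155, -0.002], TCP at [201.224, -591.724, 231.281] pointing down, gripper open.
Joint ranges: [-2.63, 2.63], [-0.92, 2.1], [0.06, 2.66], [-1.3, 4.44], [0, 2.69], [-3.02, 3.02]. Speed limits (rad/s): [2.22, 2.22, 2.79, 3.14, 3.14, 3.14].

### API

Orientations are given as [roll, pitch, yaw] about the fixed x, y, z axes, in that order (R = Rz(yaw) Ry(pitch) Rx(roll)).
In Python, from rig import r gives the robot as it stands. The module is installed in compiled form; this text tells all that it offers.
- The arm moves only by the tool apply_moves, never from a script. Its argument "targets" is a list that holds one entry, the list of rows, each a list of 7 numbers: the gripper's target within -1 to 1 (fully open at 1, half-way at 0, shut at -1), then the shift along the tool's x, y, z in cm, then the turn, a rotation vector about the tool's x, y, z in degrees. A call has 1 to 8 rows; each row is the pose to reach, as a shift and turn from the pose measured when the call began, along the tool's axes at that moment; what a row does not reach only later rows make up. A row lasts 1/10 s, in which the tool goes at most 50 mm and 8.59 degrees, less where a joint would pass 70% of its speed; a pose out of reach is approached as far as the arm can. A call with a gripper value outside its range is refused whole. The fingers move at their own pace and stop on an object; "newtons" is the grip in N (left out, the last holds). Time passes only in rows, so rows that repeat a pose let the fingers close. It gives the time, the measured TCP pose, the force and the opening at its end, in the units of the state.
- r.sense(): the state, without advancing time (a new reading comes with each control period).
- r.grab_frame(name): name is "side" or "top" or "wrist"; returns a dict with "pixels" (480x640x3 uint8, red, green, blue), "fov_y" (degrees; the focal length in pixels is half the picture's height over the tangent of half this angle, whatever the lens; pixels are square), "cx", "cy" (the principal point, pixels), "R" (3x3) and "t" (3): a world point X has camera coordinates R X + t; the wrist camera has in their place "mount" (4x4, takes a point from camera to tool coordinates, whose origin is the TCP and whose axes are the tool frame's). Camera axes: x right, y down, z forward; pixel columns grow to the right and rows downward; lengths in mm; the calibration is good to about 2 mm. A picture is of the moment at which its call begins: read the wrist's pose just before it. There is no depth.
- r.sign_off(): hands the job in, once; it reports no verdict.
The state is a dict: "clock": time; "qpos": joint angles; "qvel": joint speeds; "joint_efforts": joint torques, N m; "eef_pos": TCP position; "tcp_rot": TCP orientation; "contact_force": force on the tool from outside, world axes, zero at the start; "wrist_torque": the same for the moment, N m; "opening": opening from 0.0 (shut) to 1.0 (fully open).
Only numpy, scipy, OpenCV 4.12 (cv2) and the standard library are available. Lean on these libraries where they do the work, as an engineer would, in place of code of your own. Each camera call takes 0.05 s, during which the arm holds its last target. There are 200 camera calls.

### The job

The tall square bottle in the wooden rack has tipped back over the rear rail: stand it upright on the rack's floor between the two short bottles, behind the front lip, and let go of it, leaving the short ones standing in their places. Then push the spring-return ratchet lever on the right of the rack away from you by exactly three clicks from rest, so that the guard bar closes in front of the row, never letting it go over into the fourth click. The lever springs back if released, so finish while still holding it steady at the third click.

Things in the scene. Friction and masses are not known exactly. Their poses are not given: they have to be found in the camera images.
- bottle_rack: Fixed wooden rack, base plate 160 mm deep, 370 wide. Origin on the table; x points to its rear rail (away from the robot at yaw 0), y left, z up. In its frame, mm: lane floor z = 8; rear rail inner face x = 30, top z = 58; front lip x = -45 to -37, top z = 16; end cheeks at y = 131 and -131, up to z = 50; lever pivot at (-20, -180, 50); nothing else of it is above z = 66 but the lever.
- lane_middle (a point): Place of the tall bottle: the lane floor midway between rail and lip and between the short bottles; (-4, 0, 8) mm in the rack's frame. A 40 mm bottle stands flat with its centre up to 13 mm before or behind this point, and may be up to 45 mm left or right of it.
- guard (a joint): Travel of the aluminium guard bar (10 x 12 mm, along the lane at z = 60 mm) toward the rear rail, m: 0 with the lever at rest, when its rear face is at x = -66 mm in the rack's frame; the lever drives it 12 mm per click.
- tall_bottle: Tall white square bottle, grey cap: body 40 x 40 x 98 mm, 125 mm high with the 26 mm cap, 0.11 to 0.22 kg. Origin at the centre of its underside, z axis to the cap. At first it leans 50 degrees, cap toward the rack's +x, its lower edge on the lane floor at the front lip, its back on the rear rail. Some 40 mm is free on each side of it.
- short_bottle_a: Short white square bottle with a grey cap, 40 x 40 x 80 mm, standing in the lane left of the tall one, about y = +85 mm in the rack's frame. Origin at the centre of its underside, z up.
- short_bottle_b: Short white square bottle like the other, standing in the lane right of the tall one, about y = -85 mm in the rack's frame. Origin at the centre of its underside, z up.
- lever_arm: The swinging lever: a 12 mm steel rod with the black cross handle at its end. Origin at its pivot; at joint 0 the rod leans 0.55 rad from the vertical toward the robot, and the body's axes are then the rack's.
- lever (a joint): Angle of the lever, rad: 0 at rest, leaning to the robot; grows as the handle swings to the rack's +x, over the top, to a stop at 1.2. Clicks (notches) at 0.2, 0.4, 0.6 ... (30 mm apart at the handle), humps at 0.3, 0.5, 0.7 ... A spring always drives it back to 0. The push at the handle takes 5 to 9 N to leave a notch and eases to 1 to 3 N as it falls into the next.
- lever_handle (a point): Centre of the lever's black cross handle, a round bar 18 mm thick and 72 mm long along the rack's y, 150 mm from the pivot. At rest it is at (-98, -180, 178) mm in the rack's frame. Push it on its front side, or pinch it from above.
Mind the look-alikes: they are no part of the job. What is shaped like the tall_bottle but purple is not meant.

How it is judged:
By the outcome, as a careful person would: the job done as asked, in the order asked, and still so for the second after the job is handed in, while the arm keeps its last pose, push and grip.
It also fails if it takes over 61 s, if anything falls off the work surface, if the arm or the gripper's body presses on something with over 40 N, if the wrist force passes 120 N, or if a joint passes its speed limit or range.

## Working session

There is one attempt and no reset: what is moved stays moved. The work goes in short steps, Python scripts to look and compute and a tool call to move; the robot and the scene stay as the last step left them, time stands still between calls to the robot, and variables do not carry over. Pictures are saved under pics/ and viewed, about 8 in all and at most 12, crops included, and the job is handed in when it is done.

Besides the shell and the picture viewer there is one more tool, called after "Emit:" as name([rows], argument=value, ...), one row to a line, values as JSON. apply_moves: Moves the arm, as the interface text tells. Its arguments: {"type":"object","properties":{"targets":{"type":"array"},"newtons":{"type":"number"}},"required":["targets"]}

```bash
mkdir -p pics
python3 - <<'E'
from rig import r
import cv2,numpy as np,json
s=r.sense();print(s)
for n in("side","top"):
    f=r.grab_frame(n);cv2.imwrite(f"pics/{n}0.png",f["pixels"][:,:,::-1])
    print(n,f["fov_y"],f["cx"],f["cy"],np.array(f["R"]).round(4).tolist(),np.array(f["t"]).round(1).tolist(), [k for k in f])
E
```

```text
{'clock': 0.0, 'qpos': array([-1.24534783e+00,  3.53637233e-01,  1.63413792e+00,  4.46984329e-05,
        1.15518108e+00, -2.39646878e-03]), 'qvel': array([-0.00074251,  0.00056242,  0.00020632,  0.00060196, -0.00047305,
        0.0001678 ]), 'joint_efforts': array([-2.03279618e-03, -6.05254698e+01, -3.42070091e+01, -3.29984587e-04,
        9.34099022e-03, -1.99955116e-05]), 'eef_pos': array([ 201.11688922, -591.25981971,  230.56687071]), 'tcp_rot': array([-3.14154852e+00,  1.36347671e-03, -1.24296941e+00]), 'contact_force': array([-0.21443195, -0.45059235,  0.1604877 ]), 'wrist_torque': array([ 0.01627755, -0.01914936, -0.01037154]), 'opening': 1.0007948361897179}
side 55.35311973703512 319.1800334685881 239.14452819362876 [[0.9974, 0.0725, 0.0014], [0.0306, -0.4033, -0.9146], [-0.0658, 0.9122, -0.4045]] [-575.1, 110.0, 953.8] ['pixels', 'fov_y', 'cx', 'cy', 'R', 't']
top 53.60126807796297 312.1466233894548 240.04675698289682 [[-0.0055, -1.0, 0.0005], [-0.9925, 0.0054, -0.1218], [0.1218, -0.0012, -0.9926]] [-1.3, 593.1, 1005.6] ['pixels', 'fov_y', 'cx', 'cy', 'R', 't']
```

View pics/side0.png

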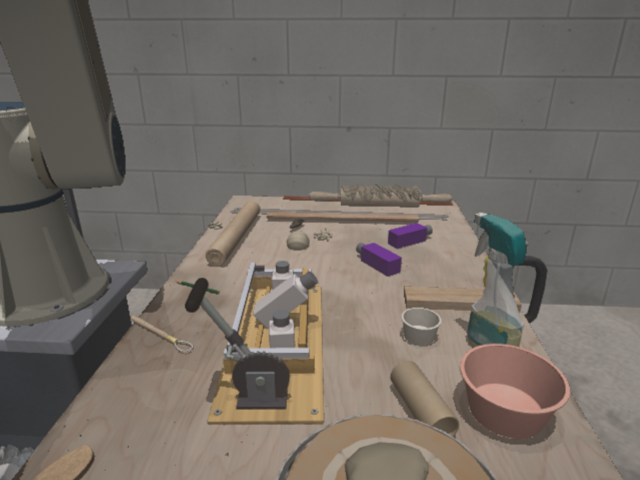

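View pics/top0.png

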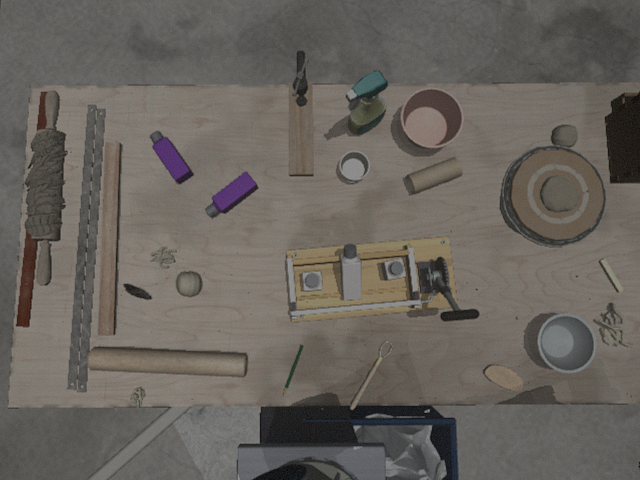

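Side: the rack lies around (265,345), with the lever handle at (198,294). Top: the rack spans (287–455, 238–320), the tall bottle is at (350,270), the shorts at (313,281) and (395,269), and the handle is at (460,315). I'll zoom in to get a precise pose.

Run:
```python
import cv2
im=cv2.imread("pics/top0.png");c=cv2.resize(im[225:335,275:490],None,fx=3.7,fy=3.7,interpolation=cv2.INTER_CUBIC);cv2.imwrite("pics/topc.png",cv2.convertScaleAbs(c,alpha=1.5))
```

```text
(no output)
```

View pics/topc.png

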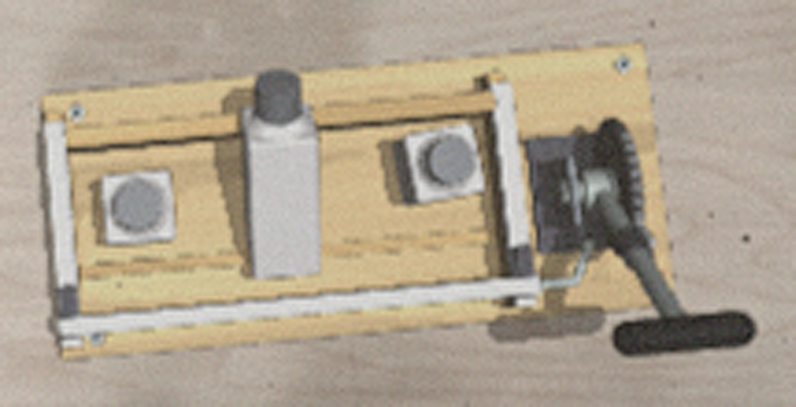

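```bash
cat > h.py <<'E'
from rig import r
import numpy as np,cv2
from scipy.optimize import least_squares
from scipy.spatial.transform import Rotation as Ro
def K(f): 
    return 240/np.tan(np.radians(f["fov_y"]/2))
def proj(f,X):
    c=np.asarray(X,float)@np.array(f["R"]).T+f["t"]; k=K(f)
    return np.stack([f["cx"]+k*c[...,0]/c[...,2],f["cy"]+k*c[...,1]/c[...,2]],-1)
def onz(f,uv,z):
    d=np.array([(uv[0]-f["cx"])/K(f),(uv[1]-f["cy"])/K(f),1]);R=np.array(f["R"])
    d=R.T@d;o=-R.T@np.array(f["t"]);return o+d*(z-o[2])/d[2]
def W(p,X): # rack->world
    c,s=np.cos(p[2]),np.sin(p[2]);X=np.asarray(X,float)
    return np.stack([p[0]+c*X[...,0]-s*X[...,1],p[1]+s*X[...,0]+c*X[...,1],X[...,2]],-1)
E
python3 - <<'E'
from h import *
T=r.grab_frame("top");S=r.grab_frame("side")
C=lambda x,y:np.array([275+(x+.5)/3.7-.5,225+(y+.5)/3.7-.5])
cor=[onz(T,C(*c),8) for c in((43,97),(643,45),(673,300),(62,357))]
print(np.round(cor,1)); print([np.linalg.norm(cor[i]-cor[(i+1)%4]) for i in range(4)])
hand=C(684,333)
bar=[C(60,322),C(535,280)];rail=[C(70,146),C(245,131),C(320,126),C(495,111)]
def res(p):
    e=list(proj(T,W(p[:3],[-98,-180,178]))-hand)
    e+=list((proj(S,W(p[:3],[-98,-180,178]))-[198,294])*.5)
    for pts,x,z in((bar,-66,66),(rail,30,58)):
        ab=proj(T,W(p[:3],[[x,150,z],[x,-150,z]]));n=np.array([-(ab[1]-ab[0])[1],(ab[1]-ab[0])[0]]);n/=np.linalg.norm(n)
        e+=[n@(q-ab[0]) for q in pts]
    # plate: rear edge xr, left edge yl
    pl=W(p[:3],[[p[3],p[4],8],[p[3],p[4]-370,8],[p[3]-160,p[4]-370,8],[p[3]-160,p[4],8]])
    e+=list((proj(T,pl)-[C(43,97),C(643,45),C(673,300),C(62,357)]).ravel())
    return e
s=least_squares(res,[470,-30,.08,70,145]);print(s.x.round(3),np.round(s.fun,2))
p=s.x
np.save("p.npy",p[:3])
inv=lambda X:np.array([[np.cos(p[2]),np.sin(p[2])],[-np.sin(p[2]),np.cos(p[2])]])@(X[:2]-p[:2])
for n,c,z in(("a cap",C(138,205),80),("b cap",C(451,160),80),("tall low-left",C(254,276),40),("tall lowR",C(318,270),40),("tallcap",C(279,98),100)):
    w=onz(T,c,z);print(n,w.round(1),inv(w).round(1))
for n,X in(("lane",[-4,0,8]),("handle",[-98,-180,178]),("piv",[-20,-180,50])):
    print(n,W(p[:3],X).round(1),proj(T,W(p[:3],X)).round(1),proj(S,W(p[:3],X)).round(1))
E
```

```text
[[ 572.4   53.7    8. ]
 [ 602.3 -311.9    8. ]
 [ 448.2 -323.6    8. ]
 [ 416.6   42.2    8. ]]
[np.float64(366.8440951401706), np.float64(154.48190965916035), np.float64(367.2280880970228), np.float64(156.27153530673843)]
[ 5.17685e+02 -8.94020e+01  8.30000e-02  6.85660e+01  1.40314e+02] [-0.18 -0.11 -0.83  0.08  0.91  1.01 -0.69 -0.58 -0.14 -0.03 -1.05 -0.9
  0.29 -1.19  1.05  1.24 -0.3   0.72]
a cap [504.   -3.6  80. ] [-6.6 86.7]
b cap [ 528.3 -180.1   80. ] [  3.1 -91.3]
tall low-left [463.9 -70.8  40. ] [-52.   22.9]
tall lowR [ 467.2 -108.1   40. ] [-51.9 -14.5]
tallcap [561.9 -82.1 100. ] [44.7  3.7]
lane [513.7 -89.7   8. ] [350.5 276.7] [281.2 323.9]
handle [ 434.9 -276.9  178. ] [459.3 314.5] [196.3 294.2]
piv [ 512.6 -270.4   50. ] [436.4 275.9] [260.7 371.6]
```

```bash
cat >> h.py <<'E'
p=np.load("p.npy") if __import__("os").path.exists("p.npy") else None
def Rt(tilt,dyaw=0): # tool: jaws along rack y; tilt>0: fingers point forward (+x rack)
    return Ro.from_euler("xyz",[np.pi,0,p[2]-np.pi/2+dyaw])*Ro.from_rotvec([np.radians(tilt),0,0])
def goal(gx,gy,gz,tilt,back=19,dyaw=0):
    s=r.sense();R0=Ro.from_euler("xyz",s["tcp_rot"]);R1=Rt(tilt,dyaw)
    T=W(p,[gx,gy,gz])+back*R1.apply([0,0,1])
    print("shift cm",(R0.inv().apply(T-s["eef_pos"])/10).round(2),"turn",np.degrees((R0.inv()*R1).as_rotvec()).round(1),"TCPgoal",T.round(1))
def rk():
    s=r.sense();R0=Ro.from_euler("xyz",s["tcp_rot"]);X=s["eef_pos"];c,q=np.cos(p[2]),np.sin(p[2]);d=R0.apply([0,0,1])
    f=lambda X:np.array([c*(X[0]-p[0])+q*(X[1]-p[1]),-q*(X[0]-p[0])+c*(X[1]-p[1]),X[2]])
    rel=np.degrees((Rt(0).inv()*R0).as_rotvec())
    print("t",round(s["clock"],2),"TCP rack",f(X).round(1),"grasp",f(X-19*d).round(1),"relrot",rel.round(1),"F",s["contact_force"].round(1),"open",round(s["opening"],3),"q",s["qpos"].round(2))
E
python3 - <<'E'
from h import *
rk();goal(15,3,230,0);goal(15,3,150,-20)
E
```

```text
t 0.2 TCP rack [-356.9 -474.2  230.8] grasp [-356.9 -474.2  249.8] relrot [ -0.   -0.1 -14. ] F [ 0.1 -0.3  0.5] open 0.996 q [-1.25  0.35  1.63 -0.    1.16 -0.  ]
shift cm [-37.26 -47.66   2.02] turn [ 0.   0.1 14. ] TCPgoal [532.4 -85.2 211. ]
shift cm [-37.41 -47.03   9.9 ] turn [-19.9  -2.4  13.9] TCPgoal [525.9 -85.7 132.1]
```

Emit:
apply_moves([
  [[0.6,-1,-1,-2,0,0,2],[0.6,-4,-4,-3,0,0,4],[0.6,-7,-8,-3,0,0,6],[0.6,-10,-12,-3,0,0,8],[0.6,-13,-16,-3,0,0,10],[0.6,-16,-20,-3,0,0,12],[0.6,-19,-24,-3,0,0,14],[0.6,-22,-28,-3,0,0,14]],
], newtons=60)

```text
clock: 1.0
eef_pos: [396.1, -291.3, 261.1]
tcp_rot: [-3.141, 0.001, -1.489]
contact_force: [1.1, -1.2, 0.3]
opening: 0.802
```

Run:
```python
from h import *
rk();goal(15,3,230,0);goal(15,3,150,-20)
```

```text
t 1.0 TCP rack [-137.8 -191.1  261.1] grasp [-137.8 -191.1  280.1] relrot [ 0. -0.  0.] F [ 1.1 -1.2  0.3] open 0.802 q [-0.64  0.11  1.88  0.    1.15  0.85]
shift cm [-19.42 -15.27   5.03] turn [-0.  0. -0.] TCPgoal [532.4 -85.2 211. ]
shift cm [-19.42 -14.62  12.91] turn [-20.   0.  -0.] TCPgoal [525.9 -85.7 132.1]
```

Emit:
apply_moves([
  [[0.6,-4,-3,0,0,0,0],[0.6,-8,-6,0,-4,0,0],[0.6,-12,-9,1,-8,0,0],[0.6,-16,-12,4,-13,0,0],[0.6,-19.4,-14.6,7,-18,0,0],[0.6,-19.4,-14.6,10,-20,0,0],[0.6,-19.4,-14.6,12,-20,0,0],[0.6,-19.4,-14.6,12,-20,0,0]],
])

```text
clock: 1.8
eef_pos: [524.0, -84.9, 138.1]
tcp_rot: [2.787, 0.002, -1.487]
contact_force: [-0.4, -0.5, 0.5]
opening: 0.798
```

Run:
```python
from h import *
rk();goal(15,3,72,-20)
T=r.grab_frame("top");S=r.grab_frame("side")
a=cv2.resize(T["pixels"][205:325,280:480],None,fx=3,fy=3,interpolation=2);b=cv2.resize(S["pixels"][180:420,170:350],None,fx=1.5,fy=1.5)
a=a[:, :520]
cv2.imwrite("pics/m1.png",cv2.convertScaleAbs(np.hstack([a,b])[:,:,::-1],alpha=1.4))
```

```text
t 1.8 TCP rack [  6.7   3.9 138.1] grasp [ 13.3   3.9 155.9] relrot [-20.3  -0.1  -0.1] F [-0.4 -0.5  0.5] open 0.798 q [-0.12  0.51  1.67 -0.07  1.31  1.4 ]
shift cm [ 0.11 -3.09  7.8 ] turn [0.3 0.1 0.1] TCPgoal [525.9 -85.7  54.1]
```

View pics/m1.png

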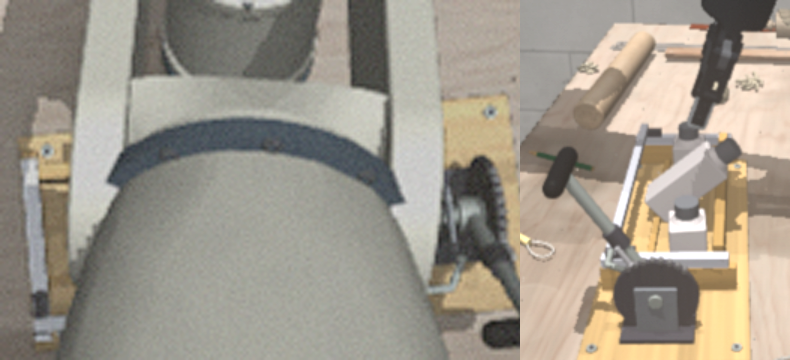

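Emit:
apply_moves([
  [[0.6,0,-1,2.5,0,0,0],[0.6,0,-2,5,0,0,0],[0.6,0,-3,7,0,0,0],[0.6,0,-3.1,7.8,0,0,0],[0.6,0,-3.1,7.8,0,0,0],[0.6,0,-3.1,7.8,0,0,0]],
])

```text
clock: 2.5
eef_pos: [528.7, -86.2, 59.3]
tcp_rot: [2.794, 0.0, -1.489]
contact_force: [0.1, 0.1, 0.6]
opening: 0.8
```

Run:
```python
from h import *
rk()
```

```text
t 2.5 TCP rack [11.2  2.3 59.3] grasp [17.7  2.3 77.2] relrot [-19.9  -0.    0.1] F [0.1 0.1 0.6] open 0.8 q [-0.12  0.61  1.7  -0.07  1.17  1.41]
```

Emit:
apply_moves([
  [[0.6,0,-0.2,0.8,0,0,0],[0.3,0,-0.2,0.8,0,0,0],[-0.2,0,-0.2,0.8,0,0,0],[-0.5,0,-0.2,0.8,0,0,0],[-0.6,0,-0.2,0.8,0,0,0],[-0.6,0,-0.2,0.8,0,0,0],[-0.6,0,-0.2,0.8,0,0,0],[-0.6,0,-0.2,0.8,0,0,0]],
], newtons=60)

```text
clock: 3.3
eef_pos: [528.0, -86.3, 51.4]
tcp_rot: [2.794, 0.0, -1.489]
contact_force: [0.0, -0.5, 5.9]
opening: 0.456
```

Run:
```python
from h import *
rk()
```

```text
t 3.3 TCP rack [10.5  2.3 51.4] grasp [17.   2.3 69.3] relrot [-19.9  -0.    0.1] F [ 0.  -0.5  5.9] open 0.456 q [-0.12  0.62  1.71 -0.07  1.15  1.41]
```

Run:
```python
from h import *
goal(17,2,130,-20);goal(10,1,130,5);goal(-1,1,130,30)
```

```text
shift cm [ 0.03  2.07 -5.71] turn [-0.1  0.  -0.1] TCPgoal [528.  -86.5 112.1]
shift cm [ 0.13  1.92 -5.65] turn [24.9  0.  -0.1] TCPgoal [529.2 -87.4 111.1]
shift cm [ 0.13  2.3  -5.77] turn [49.9  0.  -0.1] TCPgoal [526.1 -87.7 113.5]
```

Emit:
apply_moves([
  [[-0.6,0,0.7,-2,0,0,0],[-0.6,0,1.4,-4,0,0,0],[-0.6,0,2,-5.7,0,0,0],[-0.6,0.1,2,-5.7,6,0,0],[-0.6,0.1,2,-5.7,12,0,0],[-0.6,0.1,1.9,-5.7,18,0,0],[-0.6,0.1,1.9,-5.7,24,0,0],[-0.6,0.1,1.9,-5.7,24,0,0]],
])

```text
clock: 4.1
eef_pos: [526.5, -87.0, 111.0]
tcp_rot: [-3.071, 0.001, -1.49]
contact_force: [-0.4, 0.5, -1.7]
opening: 0.463
```

Run:
```python
from h import *
rk();goal(-1,1,130,30);goal(-1,1,84,30)
```

```text
t 4.1 TCP rack [  9.    1.7 111. ] grasp [  7.7   1.6 130. ] relrot [ 4.  -0.   0.1] F [-0.4  0.5 -1.7] open 0.463 q [-0.18  0.33  1.98  0.03  0.76  1.29]
shift cm [ 0.07  0.03 -0.26] turn [26.   0.  -0.1] TCPgoal [526.1 -87.7 113.5]
shift cm [0.07 0.36 4.33] turn [26.   0.  -0.1] TCPgoal [526.1 -87.7  67.5]
```

Emit:
apply_moves([
  [[-0.6,0,0,-0.2,6,0,0],[-0.6,0.1,0,-0.3,13,0,0],[-0.6,0.1,0,-0.3,20,0,0],[-0.6,0.1,0,-0.3,26,0,0],[-0.6,0.1,0,-0.3,26,0,0],[-0.6,0.1,0,-0.3,26,0,0]],
])

```text
clock: 4.7
eef_pos: [527.0, -87.5, 113.7]
tcp_rot: [-2.617, 0.003, -1.489]
contact_force: [1.0, 0.6, -2.7]
opening: 0.462
```

Run:
```python
from h import *
rk();goal(-1,1,84,30)
S=r.grab_frame("side")
b=cv2.resize(S["pixels"][180:380,170:360],None,fx=3,fy=3,interpolation=2)
cv2.imwrite("pics/m2.png",cv2.convertScaleAbs(b[:,:,::-1],alpha=1.6))
# predicted upright bottle projections at current height, in crop coords
for X in([-24,20,55],[16,20,55],[-24,-20,55],[16,-20,55],[-24,-20,153],[16,-20,153],[-4,0,180]): print(X,((proj(S,W(p,X))-[170,180])*3).round(0))
```

```text
t 4.7 TCP rack [  9.4   1.2 113.7] grasp [-1.000e-01  1.100e+00  1.301e+02] relrot [30.1 -0.1  0.1] F [ 1.   0.6 -2.7] open 0.462 q [-0.28  0.23  2.29  0.98  0.22  0.28]
shift cm [0.03 2.39 3.95] turn [-0.1  0.1 -0.1] TCPgoal [526.1 -87.7  67.5]
[-24, 20, 55] [300. 348.]
[16, 20, 55] [366. 348.]
[-24, -20, 55] [294. 384.]
[16, -20, 55] [363. 383.]
[-24, -20, 153] [287. 232.]
[16, -20, 153] [359. 232.]
[-4, 0, 180] [324. 173.]
```

View pics/m2.png

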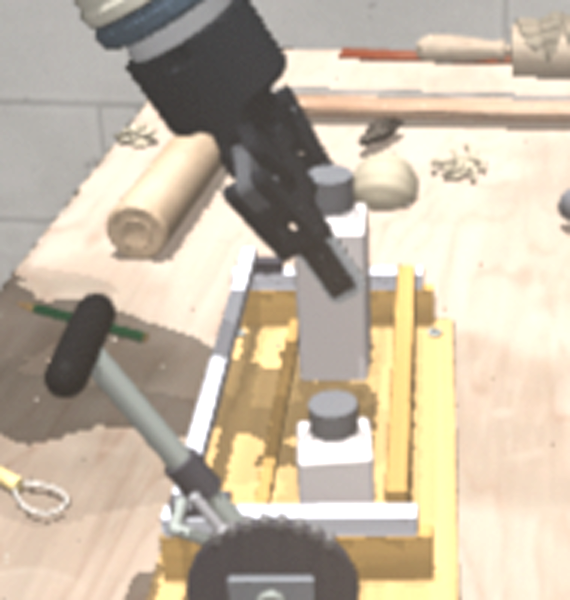

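Run:
```python
from h import *
goal(-2.5,0,105,31);goal(-2.5,0,90,31);goal(-2.5,0,84,31)
```

```text
shift cm [0.11 1.33 2.05] turn [ 0.9  0.1 -0.1] TCPgoal [524.9 -88.8  88.7]
shift cm [0.11 2.08 3.35] turn [ 0.9  0.1 -0.1] TCPgoal [524.9 -88.8  73.7]
shift cm [0.11 2.38 3.87] turn [ 0.9  0.1 -0.1] TCPgoal [524.9 -88.8  67.7]
```

Emit:
apply_moves([
  [[-0.6,0,0.5,0.7,0.5,0,0],[-0.6,0.1,0.9,1.4,1,0,0],[-0.6,0.1,1.3,2,1,0,0],[-0.6,0.1,1.7,2.7,1,0,0],[-0.6,0.1,2.1,3.3,1,0,0],[-0.6,0.1,2.1,3.3,1,0,0],[-0.6,0.1,2.1,3.3,1,0,0]],
])

```text
clock: 5.45
eef_pos: [525.6, -88.2, 74.1]
tcp_rot: [-2.599, 0.003, -1.489]
contact_force: [0.3, 0.1, -0.6]
opening: 0.461
```

Run:
```python
from h import *
rk();goal(-2.5,0,84,31)
```

```text
t 5.45 TCP rack [ 8.   0.5 74.1] grasp [-1.8  0.4 90.4] relrot [31.1 -0.2  0.1] F [ 0.3  0.1 -0.6] open 0.461 q [-0.29  0.33  2.32  1.68  0.19 -0.44]
shift cm [0.05 0.39 0.51] turn [-0.1  0.2 -0.1] TCPgoal [524.9 -88.8  67.7]
```

Emit:
apply_moves([
  [[-0.6,0,0.1,0.2,0,0,0],[-0.6,0,0.2,0.35,0,0,0],[-0.6,0,0.25,0.45,0,0,0],[-0.6,0,0.25,0.45,0,0,0]],
])

```text
clock: 5.85
eef_pos: [525.8, -88.2, 68.9]
tcp_rot: [-2.599, 0.004, -1.489]
contact_force: [-0.6, -0.2, -2.7]
opening: 0.461
```

Emit:
apply_moves([
  [[-0.6,0,0.1,0.2,0,0,0],[-0.6,0,0.1,0.2,0,0,0]],
])

```text
clock: 6.05
eef_pos: [527.0, -88.1, 67.7]
tcp_rot: [-2.596, 0.004, -1.488]
contact_force: [-0.4, 0.5, 5.5]
opening: 0.462
```

Run:
```python
from h import *
rk()
S=r.grab_frame("side")
b=cv2.resize(S["pixels"][230:380,220:350],None,fx=4,fy=4,interpolation=2)
cv2.imwrite("pics/m3.png",cv2.convertScaleAbs(b[:,:,::-1],alpha=1.6))
for X in([-24,0,8],[16,0,8],[-24,-20,8],[16,-20,8],[-24,-20,106],[16,-20,106],[-4,0,133]): print(X,((proj(S,W(p,X))-[220,230])*4).round(0))
```

```text
t 6.05 TCP rack [ 9.4  0.6 67.7] grasp [-0.5  0.5 83.9] relrot [31.2 -0.2  0.1] F [-0.4  0.5  5.5] open 0.462 q [-0.29  0.35  2.32  1.79  0.2  -0.55]
[-24, 0, 8] [201. 376.]
[16, 0, 8] [289. 375.]
[-24, -20, 8] [197. 402.]
[16, -20, 8] [287. 401.]
[-24, -20, 106] [187. 209.]
[16, -20, 106] [281. 209.]
[-4, 0, 133] [235. 131.]
```

View pics/m3.png

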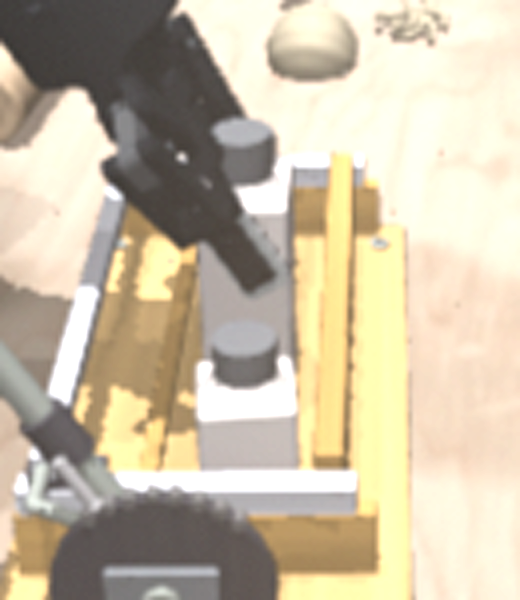

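Emit:
apply_moves([
  [[-0.6,0,0,0,1,0,0],[0,0,0,0,1,0,0],[0.4,0,0,0,1,0,0],[0.5,0,0,0,1,0,0],[0.5,0,0,0,1,0,0]],
])

```text
clock: 6.6
eef_pos: [527.2, -88.1, 67.8]
tcp_rot: [-2.579, 0.004, -1.488]
contact_force: [0.5, -0.1, 0.0]
opening: 0.749
```

Emit:
apply_moves([
  [[0.5,0,0,-1,0,0,0],[0.5,0,0,-3,0,0,0],[0.5,0,0,-6,0,0,0],[0.5,0,0,-9,0,0,0],[0.5,0,0,-12,0,0,0],[0.5,0,0,-15,0,0,0],[0.5,0,0,-16,0,0,0]],
])

```text
clock: 7.3
eef_pos: [441.1, -96.3, 205.0]
tcp_rot: [-2.579, 0.001, -1.489]
contact_force: [0.1, 0.4, 0.2]
opening: 0.75
```

Run:
```python
from h import *
rk()
S=r.grab_frame("side");T=r.grab_frame("top")
b=cv2.resize(S["pixels"][180:400,180:340],None,fx=2.5,fy=2.5,interpolation=2)
a=cv2.resize(T["pixels"][205:315,280:480],None,fx=2,fy=5,interpolation=2)
a=cv2.resize(T["pixels"][205:370,280:480],(400,550*330//550),interpolation=2)
a=np.vstack([a,np.zeros((220,400,3),np.uint8)])
cv2.imwrite("pics/m4.png",cv2.convertScaleAbs(np.hstack([a,b])[:,:,::-1],alpha=1.6))
for X in([-24,-20,8],[16,-20,8],[-24,-20,106],[16,-20,106],[-4,0,133],[-98,-180,178]): print(X,((proj(S,W(p,X))-[180,180])*2.5+[400,0]).round(0))
```

```text
t 7.3 TCP rack [-76.9  -0.6 205. ] grasp [-87.1  -0.6 221.1] relrot [32.3 -0.1  0.1] F [0.1 0.4 0.2] open 0.75 q [-0.41 -0.1   2.38  0.64  0.44  0.55]
[-24, -20, 8] [623. 376.]
[16, -20, 8] [679. 376.]
[-24, -20, 106] [617. 256.]
[16, -20, 106] [676. 255.]
[-4, 0, 133] [647. 207.]
[-98, -180, 178] [441. 285.]
```

View pics/m4.png

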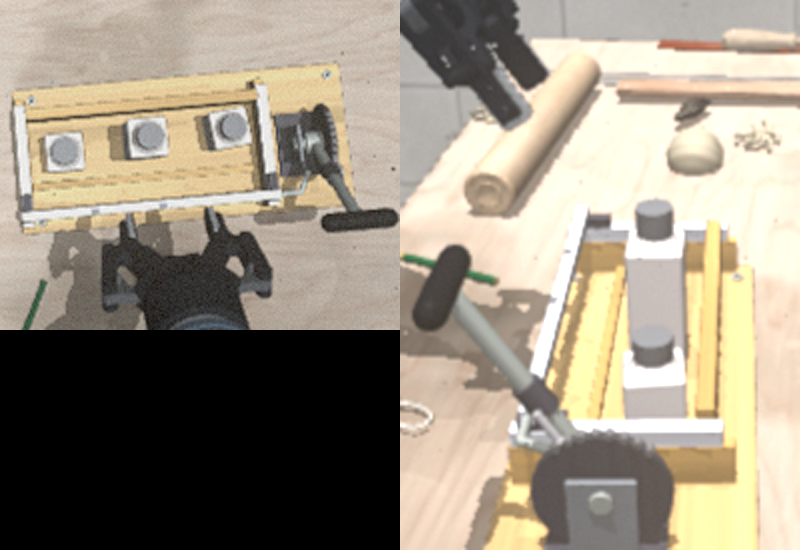

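The tall bottle stands upright and released, with all three in a row. Its cap is at (148,132) in the top view, and its front edge sits behind the lip. Next is the lever: I'll pinch the handle from above, off-centre so the fingers clear the rod.

Run:
```python
from h import *
goal(-98,-110,300,0)
goal(-98,-203,300,0,dyaw=np.pi/2)
```

```text
shift cm [10.93 -2.19 -7.58] turn [-32.4   0.   -0.1] TCPgoal [ 429.1 -207.1  281. ]
shift cm [20.23 -2.2  -7.59] turn [-25.5 -25.4 -87.4] TCPgoal [ 436.8 -299.8  281. ]
```

Emit:
apply_moves([
  [[0.3,0,-0.5,-3,-4,0,0],[0.3,2,-1,-5,-9,0,0],[0.3,4,-2,-7,-14,0,0],[0.3,6,-2.2,-7.6,-19,0,0],[0.3,8,-2.2,-7.6,-24,0,0],[0.3,10,-2.2,-7.6,-29,0,0],[0.3,11,-2.2,-7.6,-32.4,0,0],[0.3,11,-2.2,-7.6,-32.4,0,0]],
])

```text
clock: 8.2
eef_pos: [431.0, -208.1, 279.5]
tcp_rot: [3.14, 0.003, -1.487]
contact_force: [1.0, 0.0, 0.5]
opening: 0.646
```

Emit:
apply_moves([
  [[0.3,1.5,0,0,0,0,-7],[0.3,3,0,0,0,0,-14],[0.3,4.5,0,0,0,0,-21],[0.3,6,0,0,0,0,-28],[0.3,7.5,0,0,0,0,-35],[0.3,9,0,0,0,0,-42],[0.3,9.3,0,0,0,0,-49],[0.3,9.3,0,0,0,0,-56]],
])

```text
clock: 9.0
eef_pos: [438.9, -300.2, 278.0]
tcp_rot: [-3.137, 0.003, -0.505]
contact_force: [0.1, 0.1, 0.3]
opening: 0.649
```

Run:
```python
from h import *
rk();goal(-98,-203,250,0,dyaw=np.pi/2)
```

```text
t 9.0 TCP rack [ -95.9 -203.5  278. ] grasp [ -95.9 -203.6  297. ] relrot [  0.2  -0.3 -56.4] F [0.1 0.1 0.3] open 0.649 q [-0.61  0.17  1.78  0.    1.2  -0.1 ]
shift cm [-0.19  0.09  4.7 ] turn [ -0.3   0.1 -33.6] TCPgoal [ 436.8 -299.8  231. ]
```

Emit:
apply_moves([
  [[0.3,0,0,1,0,0,-8],[0.3,-0.1,0,2,0,0,-16],[0.3,-0.2,0.1,3,0,0,-24],[0.3,-0.2,0.1,4,0,0,-31],[0.3,-0.2,0.1,4.5,0,0,-33.6],[0.3,-0.2,0.1,4.5,0,0,-33.6],[0.3,-0.2,0.1,4.5,0,0,-33.6]],
])

```text
clock: 9.7
eef_pos: [436.7, -299.1, 232.5]
tcp_rot: [-3.135, -0.001, 0.081]
contact_force: [-0.2, 0.2, -0.5]
opening: 0.652
```

Run:
```python
from h import *
rk();goal(-98,-203,181,0,dyaw=np.pi/2)
S=r.grab_frame("side")
b=cv2.resize(S["pixels"][200:400,140:300],None,fx=3,fy=3,interpolation=2)
cv2.imwrite("pics/m5.png",cv2.convertScaleAbs(b[:,:,::-1],alpha=1.6))
print((proj(S,W(p,[[-98,-180,178],[-98,-203,178],[-98,-203,212]]))-[140,200])*3)
```

```text
t 9.7 TCP rack [ -98.  -202.3  232.5] grasp [ -98.  -202.4  251.5] relrot [  0.3  -0.3 -89.9] F [-0.2  0.2 -0.5] open 0.652 q [-0.61  0.2   1.83  0.01  1.11 -0.69]
shift cm [-0.    0.11  7.05] turn [-0.4 -0.  -0.1] TCPgoal [ 436.8 -299.8  162. ]
[[169.00054624 282.48632716]
 [156.17022781 310.50789223]
 [147.02003582 239.76542135]]
```

View pics/m5.png

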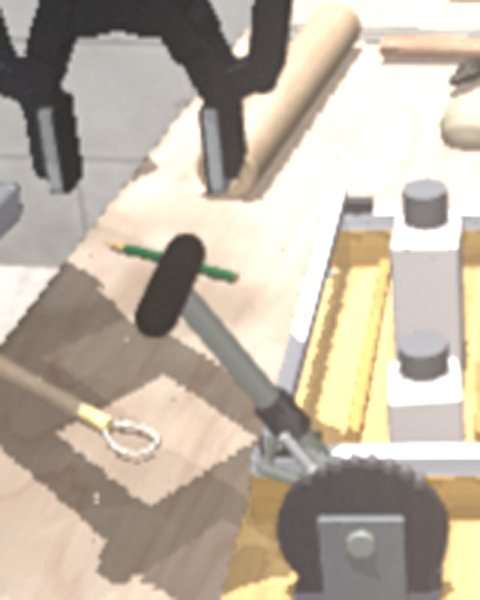

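Emit:
apply_moves([
  [[0.2,0,0.1,2,0,0,0],[0.2,0,0.1,4,0,0,0],[0.2,0,0.1,6,0,0,0],[0.2,0,0.1,7,0,0,0],[0.2,0,0.1,7,0,0,0],[0.2,0,0.1,7,0,0,0]],
])

```text
clock: 10.35
eef_pos: [437.3, -300.1, 163.5]
tcp_rot: [-3.136, -0.002, 0.081]
contact_force: [0.3, -0.3, 0.8]
opening: 0.6
```

Emit:
apply_moves([
  [[-0.2,0,0,0,0,0,0],[-0.5,0,0,0,0,0,0],[-0.9,0,0,0,0,0,0],[-1,0,0,0,0,0,0],[-1,0,0,0,0,0,0],[-1,0,0,0,0,0,0],[-1,0,0,0,0,0,0]],
], newtons=40)

```text
clock: 11.05
eef_pos: [436.3, -300.5, 164.1]
tcp_rot: [-3.137, -0.0, 0.081]
contact_force: [-6.8, -1.9, 5.1]
opening: 0.193
```

Run:
```python
from h import *
rk()
g=lambda t:(-20+150*np.sin(t-.55),50+150*np.cos(t-.55))
for t in np.arange(0,.65,.05): print(round(t,2),np.round(np.array(g(t))-g(0),1))
```

```text
t 11.05 TCP rack [ -98.5 -203.7  164.1] grasp [ -98.5 -203.8  183.1] relrot [  0.2  -0.2 -89.9] F [-6.8 -1.9  5.1] open 0.193 q [-0.61  0.29  1.9   0.    0.96 -0.69]
0.0 [0. 0.]
0.05 [6.5 3.8]
0.1 [13.2  7.2]
0.15 [20.  10.3]
0.2 [27. 13.]
0.25 [34.1 15.4]
0.3 [41.3 17.5]
0.35 [48.6 19.1]
0.4 [56.  20.4]
0.45 [63.4 21.4]
0.5 [70.9 21.9]
0.55 [78.4 22.1]
0.6 [85.9 21.9]
```

Emit:
apply_moves([
  [[-1,0.7,0,-0.4,0,0,0],[-1,1.3,0,-0.7,0,0,0],[-1,2,0,-1,0,0,0],[-1,2.7,0,-1.3,0,0,0],[-1,2.7,0,-1.3,0,0,0],[-1,2.7,0,-1.3,0,0,0]],
])

```text
clock: 11.65
eef_pos: [462.3, -298.4, 178.2]
tcp_rot: [-3.137, 0.002, 0.081]
contact_force: [-7.9, 0.8, 10.0]
opening: 0.187
```

```bash
cat >> h.py <<'E'
def lev():
    rk();S=r.grab_frame("side");s=r.sense();X=s["eef_pos"]-19*Ro.from_euler("xyz",s["tcp_rot"]).apply([0,0,1])
    c,q=np.cos(p[2]),np.sin(p[2]);x=c*(X[0]-p[0])+q*(X[1]-p[1])
    print("theta from x",.55+np.arcsin((x+20)/150))
    return S
E
python3 -c "
from h import *
lev()"
```

```text
t 11.65 TCP rack [ -72.4 -203.7  178.2] grasp [ -72.4 -203.8  197.2] relrot [  0.1  -0.3 -89.9] F [-7.9  0.8 10. ] open 0.187 q [-0.58  0.3   1.84  0.    1.01 -0.66]
theta from x 0.19295490692136064
```

Emit:
apply_moves([
  [[-1,0.7,0,-0.3,0,0,0],[-1,1.4,0,-0.5,0,0,0],[-1,2.1,0,-0.6,0,0,0],[-1,2.9,0,-0.8,0,0,0],[-1,2.9,0,-0.8,0,0,0],[-1,2.9,0,-0.8,0,0,0]],
])

```text
clock: 12.3
eef_pos: [490.9, -296.1, 186.8]
tcp_rot: [-3.137, 0.002, 0.082]
contact_force: [-4.3, -0.7, 4.5]
opening: 0.187
```

```bash
python3 -c "
from h import *
lev()"
```

```text
t 12.3 TCP rack [ -43.7 -203.7  186.8] grasp [ -43.7 -203.8  205.8] relrot [  0.1  -0.3 -89.9] F [-4.3 -0.7  4.5] open 0.187 q [-0.55  0.32  1.79  0.    1.04 -0.63]
theta from x 0.39112046047929805
```

Emit:
apply_moves([
  [[-1,0.7,0,-0.1,0,0,0],[-1,1.4,0,-0.1,0,0,0],[-1,2,0,-0.1,0,0,0],[-1,2.5,0,-0.1,0,0,0],[-1,2.5,0,-0.1,0,0,0]],
])

```text
clock: 12.85
eef_pos: [515.5, -294.0, 188.1]
tcp_rot: [-3.137, 0.003, 0.082]
contact_force: [-3.7, 0.2, 3.6]
opening: 0.191
```

Emit:
apply_moves([
  [[-1,0.2,0,0,0,0,0],[-1,0.4,0,0,0,0,0],[-1,0.4,0,0,0,0,0],[-1,0.4,0,0,0,0,0]],
])

```text
clock: 13.25
eef_pos: [518.8, -293.7, 188.1]
tcp_rot: [-3.136, 0.004, 0.082]
contact_force: [-5.1, -0.7, 2.2]
opening: 0.19
```

Run:
```python
from h import *
S=lev();T=r.grab_frame("top")
b=cv2.resize(S["pixels"][200:410,210:330],None,fx=2.5,fy=2.5,interpolation=2)
a=cv2.resize(T["pixels"][225:330,280:450],None,fx=2.9,fy=2.9,interpolation=2)
h=max(a.shape[0],b.shape[0]);pad=lambda i:cv2.copyMakeBorder(i,0,h-i.shape[0],0,0,0)
cv2.imwrite("pics/m6.png",cv2.convertScaleAbs(np.hstack([pad(a),pad(b)])[:,:,::-1],alpha=1.6))
for th in(.4,.5,.6,.7):
    X=[[-20+150*np.sin(th-.55),y,50+150*np.cos(th-.55)] for y in(-144,-180)]
    print(th,((proj(S,W(p,X))-[210,200])*2.5+[a.shape[1],0]).round(0).tolist(),"bar top rear edge top-view",[(((proj(T,W(p,[-66+60*th,y,66]))-[280,225])*2.9).round(1)).tolist() for y in(45,-45)])
```

```text
t 13.25 TCP rack [ -15.7 -203.7  188.1] grasp [ -15.7 -203.8  207.1] relrot [  0.   -0.4 -90. ] F [-5.1 -0.7  2.2] open 0.19 q [-0.52  0.36  1.73  0.    1.06 -0.6 ]
theta from x 0.5794751177215859
0.4 [[572.0, 169.0], [562.0, 201.0]] bar top rear edge top-view [[154.2, 204.1], [277.9, 193.1]]
0.5 [[599.0, 166.0], [591.0, 198.0]] bar top rear edge top-view [[153.5, 195.8], [277.0, 184.8]]
0.6 [[627.0, 166.0], [620.0, 198.0]] bar top rear edge top-view [[152.7, 187.5], [276.1, 176.6]]
0.7 [[654.0, 169.0], [649.0, 201.0]] bar top rear edge top-view [[151.9, 179.2], [275.3, 168.3]]
```

View pics/m6.png

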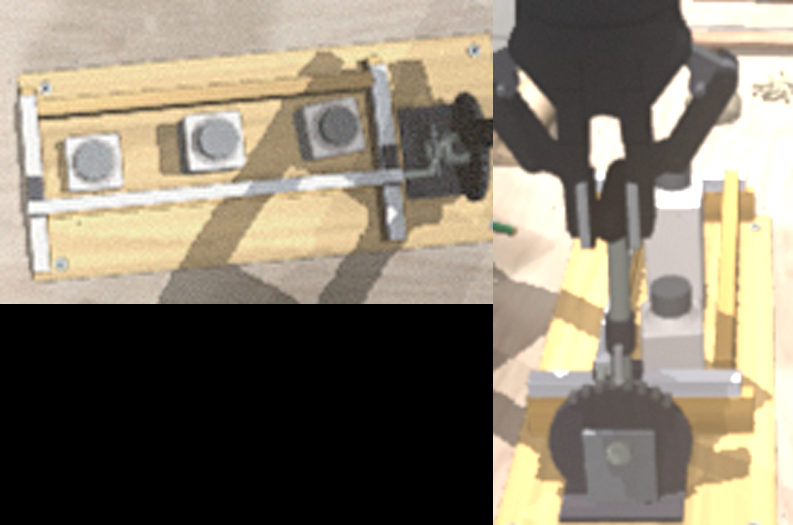

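Run:
```python
from h import *
T=r.grab_frame("top");cv2.imwrite("pics/t9.png",T["pixels"][:,:,::-1])
A=cv2.imread("pics/top0.png",0).astype(float);B=cv2.imread("pics/t9.png",0).astype(float)
ang=p[2]
def prof(I,c0,c1): # rows average along slanted lines
    cs=np.arange(c0,c1);rows=np.arange(255,320,.25)
    mp=[cv2.remap(I.astype(np.float32),np.full((len(rows),1),c,np.float32),(rows-np.tan(ang)*(c-c0)).astype(np.float32)[:,None],1)[:,0] for c in cs]
    return rows,np.mean(mp,0)
for c0,c1 in((325,340),(293,303),(365,380)):
    for n,I in(("before",A),("now",B)):
        rows,m=prof(I,c0,c1);g=np.gradient(m)
        i=np.argsort(g)[-1];k=np.argsort(g)[0];print(c0,n,"rise",rows[i],"fall",rows[k],"peak",rows[np.argmax(m)])
    y=[(proj(T,W(p,[-66+60*t,0,66])),proj(T,W(p,[-66+60*t,120,66])))for t in(0,.6)]
print([np.round(q,1).tolist() for q in y])
# cap shifts of short bottles and where tall cap is
for n,(u,v) in(("a",(312,281)),("b",(396.5,268))):
    t=A[v-12 if False else int(v)-12:int(v)+8,int(u)-11:int(u)+12].astype(np.float32)
    q=cv2.matchTemplate(B[int(v)-22:int(v)+18,int(u)-21:int(u)+22].astype(np.float32),t,5);print(n,np.array(cv2.minMaxLoc(q)[3])-10,q.max())
inv=lambda X:np.array([[np.cos(ang),np.sin(ang)],[-np.sin(ang),np.cos(ang)]])@(X[:2]-p[:2])
print("tall cap rack",inv(onz(T,(280+217/2.9,225+137/2.9),133)))
lev()
```

```text
325 before rise 263.25 fall 261.75 peak 309.25
325 now rise 263.25 fall 261.75 peak 292.5
293 before rise 266.0 fall 264.75 peak 312.0
293 now rise 266.0 fall 264.5 peak 295.25
365 before rise 259.75 fall 258.25 peak 305.75
365 now rise 259.75 fall 258.25 peak 308.5
[[[355.6, 305.0], [298.6, 310.1]], [[353.9, 287.8], [297.1, 292.8]]]
a [0 0] 0.98869693
b [0 0] 0.8812299
tall cap rack [-0.77813568  1.27307872]
t 13.4 TCP rack [ -15.6 -203.7  188.1] grasp [ -15.5 -203.8  207.1] relrot [  0.1  -0.4 -90. ] F [-5.7 -1.   1.3] open 0.187 q [-0.52  0.36  1.73  0.    1.06 -0.6 ]
theta from x 0.5800821008846466
```

Emit:
apply_moves([
  [[-1,0.2,0,0,0,0,0],[-1,0.2,0,0,0,0,0],[-1,0.2,0,0,0,0,0],[-1,0.2,0,0,0,0,0],[-1,0.2,0,0,0,0,0],[-1,0.2,0,0,0,0,0]],
])

```text
clock: 14.05
eef_pos: [520.2, -293.6, 188.0]
tcp_rot: [-3.136, 0.005, 0.082]
contact_force: [-5.4, -0.5, 2.4]
opening: 0.19
```

Run:
```python
from h import *
lev();lev()
T=r.grab_frame("top")["pixels"];B=cv2.cvtColor(T,cv2.COLOR_RGB2GRAY).astype(np.float32)
rows=np.arange(280,320,.25);m=np.mean([cv2.remap(B,np.full((160,1),c,np.float32),(rows-np.tan(p[2])*(c-325)).astype(np.float32)[:,None],1)[:,0] for c in range(325,340)],0)
print("bar peak",rows[m.argmax()],"expected",309.25-17.2)
```

```text
t 14.05 TCP rack [ -14.3 -203.7  188. ] grasp [ -14.2 -203.8  207. ] relrot [  0.   -0.5 -90. ] F [-5.4 -0.5  2.4] open 0.19 q [-0.52  0.36  1.73  0.    1.06 -0.6 ]
theta from x 0.5886379050700713
t 14.1 TCP rack [ -14.3 -203.7  188. ] grasp [ -14.2 -203.8  207. ] relrot [  0.   -0.5 -90. ] F [-5.2 -1.4  1.4] open 0.19 q [-0.52  0.36  1.73  0.    1.06 -0.6 ]
theta from x 0.5883646624921594
bar peak 292.25 expected 292.05
```

The lever is steady at the third click and the guard bar has moved by the right amount, so I'm handing in.

```bash
python3 -c "
from rig import r
print(r.sign_off())"
```

```text
the job is handed in; nothing more can be done
None
```

I stood the tall bottle upright on the rack floor between the two short bottles and let go of it. I then pushed the lever to the third click and handed the job in while still holding it there, at about 14 s of the 61 s allowed.

**Bottles:** The last check put the tall bottle's cap at about (-1, 1) mm in the rack's frame, about 3 mm behind the middle of its place. Neither short bottle had moved in the top camera image. The match was weaker for short bottle b (0.88, against 0.99 for a).

**Lever:** The tool position gave a lever angle of about 0.59 rad, where the third click is 0.60. The guard bar had moved 17.0 pixels in the top image, where three clicks should give 17.2. No reading went past 0.59 rad, so it stayed short of the hump before the fourth click at 0.70. The force at the wrist was steady at about 5 to 6 N.

**Remaining doubt:** The rack's position is only known to about 2 mm. By estimate, the guard bar stops about 3 mm in front of short bottle a, so that gap is tight. No check failed.

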